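Clamp a spring barrel in a thumbwheel work-holder

ROBOT

A 6-joint arm with a two-finger parallel gripper is mounted at the origin on the work surface. World frame = base frame: x ahead of the robot, y to its left, z up, the work surface at z = 0. Lengths are in m, angles in rad, forces in N, time in s.
With the tool pointing down it reaches from about 0.225 to 0.875 m from the base axis. Payload 3.4 kg.
Tool frame: the origin (TCP) lies between the finger pads; the fingertips stand 8 mm ahead of it and the grasp point (between the pads) lies 11 mm behind it; z points along the fingers, y is the line along which they close (so a half turn about z gives the same grasp; the last joint's range is limited). The gripper opens to 85 mm and grips with 20 to 120 N. Pads are 22 mm wide; open, the fingers measure 114 mm over their backs; the gripper's body (76 mm by 85 mm) begins 54 mm behind the grasp point. The pads swing forward as they close: fully open they stand 13 mm farther back than shut.
Start: joints at [1.165, 0.276, 1.505, -0, 1.361, -0.121], TCP at [0.162, 0.552, 0.239] pointing down, gripper open.
Joint ranges: [-2.89, 2.89], [-0.75, 2.08], [0.22, 2.7], [-1.18, 4.32], [0.11, 2.71], [-2.7, 2.7]. Speed limits (rad/s): [2.57, 2.57, 3.14, 3.14, 3.14, 3.14].

INTERFACE

Orientations are given as a unit quaternion [w, x, y, z].
In Python, from rig import manip, optics, finder gives the robot as it stands.
- The arm moves only by the tool servo_tool, never from a script. Its argument "increments" is a list of rows, each a list of 7 numbers: the shift along the tool's x, y, z in cm, then the turn, a rotation vector about the tool's x, y, z in degrees, then the closure, from -1 (fully open) to 1 (shut). In form: [[x, y, z, rx, ry, rz, gripper], ...]. A call has exactly 5 rows; each row shifts and turns the commanded pose from where the row before left it, along the tool's axes as they then stand; what a row does not reach is not made up. A row lasts 1/10 s, in which the tool goes at most 50 mm and 8.59 degrees, less where a joint would pass 70% of its speed; a pose out of reach is approached as far as the arm can. A call is refused whole if a number of a shift passes 5 or a number of a turn 8.59, either way. A call with a gripper value outside its range is refused whole. The fingers move at their own pace and stop on an object; "squeeze" is the grip in N (left out, the last holds). Time passes only in rows, so rows that do not move let the fingers close, or fill a call up. It gives the time, the measured TCP pose, the force, the opening and the grip force at its end, in the units of the state.
- manip.get_state(): the state, without advancing time (a new reading comes with each control period).
- optics.get_image(name): name is "scene" or "top" or "wrist"; returns the picture (480x640x3 uint8, red, green, blue); there is no depth.
- optics.get_calibration(name): a dict with "fov_y" (degrees; the focal length in pixels is half the picture's height over the tangent of half this angle, whatever the lens; pixels are square), "cx", "cy" (the principal point, pixels), "world_to_cam" (4x4, takes a point from world to camera coordinates). Camera axes: x right, y down, z forward; pixel columns grow to the right and rows downward; lengths in m; the calibration is good to about 2 mm. A picture is of the moment at which its call begins: read the wrist's pose just before it. get_calibration takes no time and is no camera call; for the wrist camera it gives the pose at the moment of the call.
- manip.sign_off(): hands the job in; it is judged then, once.
Trained networks look in the newest picture that a camera, given by its name, has taken for a name from the list of things; names that differ only in an ending like _2 or _b are one class to them, and where a whole thing is asked for, a point or a joint stands for the part that bears it (a point fixed in the world has none). Each returns a list of dicts, best first, with "p" (0 to 1); they miss things now and then, are a little off and sometimes report something else, mostly with a low value. They report only what shows in the picture. A call takes as long as a camera call. They do not tell look-alikes from the thing itself.
- finder.silhouettes(label, camera): "region" (480x640 bool, what is visible of it) and "box" ([centre column, centre row, width, height] in pixels, round what is visible of it).
- finder.tip_of(label, camera): "at" ([column, row] in pixels: a listed point, or the origin of a listed thing).
The state is a dict: "clock": time; "qpos": joint angles; "qd": joint speeds; "effort": joint torques, N m; "position": TCP position; "ee_rot": TCP orientation; "contact_force": force on the tool from outside, world axes, zero at the start; "moment": the same for the moment, N m; "width": finger opening in m; "gripper_force": force on a finger pad.
Only numpy, scipy, OpenCV 4.12 (cv2) and the standard library are available. Lean on these libraries where they do the work, as an engineer would, in place of code of your own. Each camera call takes 0.05 s, during which the arm holds its last target. There are 200 camera calls.

TASK

Stand the tall brass spring barrel, arbor stub up, on the work-holder between the sliding V jaw and the fixed V nest, and let go of it. Then, with a closed fingertip, roll the knurled thumbwheel towards the nest, pressing no harder than needed (never over 15 N), until the jaw has pushed the barrel fully home into the V and holds it clamped; let go of everything. Work the jaw only through its wheel, and leave the other things on the bench where they are.

Things in the scene. Friction and masses are not known exactly. Their poses are not given: they have to be found in the camera images.
- barrel_mid (a point): Centre of the loose brass spring barrel: a smooth upright cylinder 30 mm in diameter, 40 mm tall, with a steel arbor stub (8 mm thick, 9 mm tall) on top and a thin copper band near its upper end; 0.1 to 0.2 kg. The point is on its axis, half-way up (20 mm above its underside); z is up. It stands on the bench.
- seat (a point): Fixed point on the holder's flat stage (18 mm above the bench): where the centre of the barrel's underside is when fully home in the V nest. z up; +y is the closing direction, from wheel to nest; x across. Nest: two 45-degree steel faces on the +y side, 12 mm tall above the stage, opening to -y; arms reach 24 mm either side, from y = 2 mm on. A barrel set down at y = -6 mm clears both Vs.
- wheel_slot (a point): Fixed point: centre of the slot in the wheel housing's flat cover, level with its top (42 mm above the bench), 122 mm from seat towards -y; axes as seat. Only the crown of the knurled steel thumbwheel (40 mm diameter, 10 mm wide, axle along x) shows, straight above this point, 3 to 11 mm proud of the cover: its height differs each time and is not reported, so find it by touch.
- wheel (a joint): Turn of the thumbwheel, rad: 0 at the start (open), growing as the crown is rolled along +y; 1 rad = 20 mm of crown travel = 6 mm of jaw. The jaw meets a seated barrel at about 2.7 rad; the wheel then stiffens and stalls within 0.5 rad: the fingertip slips. It stays where left, so use several strokes, lifting off between. A press of 3 to 10 N drives it; lighter slips; over 15 N is forbidden.
- jaw: The sliding steel jaw with a V face like the nest's, mirrored: 45-degree faces 12 mm tall, opening to +y, 48 mm wide (x). Origin on the stage, on the axis where the barrel stands when nestled in the jaw's V (jaw material from 3 to 36 mm behind it, towards -y); at the start 16 mm from seat towards -y. Axes as seat. Moved only by the wheel; do not push it directly.
- holder: The fixed work-holder as a whole (base, wheel housing, wheel, jaw and nest). Its base is a bar 70 mm wide (x), 210 mm long (y), 18 mm thick, whose flat top is the stage. Origin under the middle of the base, on the bench, 50 mm from seat towards -y; axes as seat.
- barrel: The spring barrel itself; origin at the centre of its underside.
- weight: Bystander: a squat brass weight 40 mm in diameter and 42 mm tall with a small knob on top; origin under its centre. Leave it alone.
- gear: Bystander: a brass gear 55 mm across lying flat, 14 mm tall at its hub. Leave it alone.
- pliers: Bystander: pliers with yellow grips, 130 mm long, lying flat. Leave them alone.
- oilpot: Bystander: a black oil pot 34 mm across and 22 mm tall. Leave it alone.
- loupe: Bystander: a black eyeglass, an open cone 38 mm across the rim and 30 mm tall. Leave it alone.
Not all that is in view belongs to the job. There is more than one size of the holder; the job needs the larger.

How it is judged:
On the way, in this order (a step that is already met when the one before it is completed fails the run):
1. the barrel stands upright on the stage between jaw and nest, let go (z of barrel in the frame of seat between -0.002 and 0.003 m and horizontal distance between barrel and seat below 0.018 m and angle between barrel's own z axis and vertical below 0.08 rad and contact force between the fingers and barrel below 0.05 N and linear speed of barrel below 0.02 m/s), for 0.2 s.
2. the wheel has been rolled until the jaw clamps the barrel in the nest (horizontal distance between barrel and seat below 0.002 m and contact force between jaw and barrel above 1.5 N and value of joint wheel above 2.3 rad), for 0.2 s.
At the end, for the whole second after the job is handed in: The barrel stands upright (within 0.08 rad) on the stage, within 2 mm of fully home in the V nest and not lifted by more than 3 mm, at rest, with the jaw bearing on it by more than 1.5 N (horizontal distance between barrel and seat below 0.002 m and z of barrel in the frame of seat below 0.003 m and angle between barrel's own z axis and vertical below 0.08 rad and contact force between jaw and barrel above 1.5 N and linear speed of barrel below 0.01 m/s); the robot touches nothing.
It fails at once if the fingers, not holding the barrel, press on anything with more than 15 N (contact force between the fingers and holder above 15 N or (contact force between the fingers and anything else above 15 N and contact force between the fingers and barrel below 0.05 N)).
It fails at once if the jaw is pushed directly instead of through its wheel (over 1.5 N) (contact force between any of the fingers, the arm and jaw above 1.5 N).
It fails at once if the barrel is tipped over (angle between barrel's own z axis and vertical above 0.6 rad).
It fails at once if a bystander is moved by more than 15 mm (distance of any of weight, gear, pliers, oilpot, loupe from where it was at the start of the episode above 0.015 m).
It also fails if it takes over 72 s, if anything falls off the work surface, if the arm or the gripper's body presses on something with over 40 N, if the wrist force passes 120 N, or if a joint passes its speed limit or range.

## Working session

There is one attempt and no reset: what is moved stays moved. The work goes in short steps, Python scripts to look and compute and a tool call to move; the robot and the scene stay as the last step left them, time stands still between calls to the robot, and variables do not carry over. Pictures are saved under pics/ and viewed, at most 13 in all, crops included, and the job is handed in when it is done.

Besides the shell and the picture viewer there is one more tool, called as name(argument=value, ...) on one line, values as JSON. servo_tool: Moves the arm, as the interface text tells. Its arguments: {"type":"object","properties":{"increments":{"type":"array","items":{"type":"array","items":{"type":"number"}}},"squeeze":{"type":"number"}},"required":["increments"]}

```bash
mkdir -p pics; ls; cat > h.py <<'E'
from rig import manip, optics, finder
import numpy as np, cv2
def cal(n):
    c=optics.get_calibration(n); f=240/np.tan(np.radians(c['fov_y'])/2)
    return f,c['cx'],c['cy'],np.array(c['world_to_cam'])
def ray(n,px):
    f,cx,cy,T=cal(n); d=np.array([(px[0]-cx)/f,(px[1]-cy)/f,1.]); R=T[:3,:3]
    return -R.T@T[:3,3], R.T@d
def atz(n,px,z):
    o,d=ray(n,px); return o+d*(z-o[2])/d[2]
def proj(n,P):
    f,cx,cy,T=cal(n); p=T[:3,:3]@np.array(P)+T[:3,3]; return np.array([cx+f*p[0]/p[2],cy+f*p[1]/p[2]])
def tri(obs):
    A=np.zeros((3,3));b=np.zeros(3)
    for n,px in obs:
        o,d=ray(n,px); d/=np.linalg.norm(d); M=np.eye(3)-np.outer(d,d); A+=M;b+=M@o
    return np.linalg.solve(A,b)
E
python3 - <<'E'
from h import *
for n in("scene","top","wrist"):
    im=optics.get_image(n); cv2.imwrite(f'pics/{n}0.png',im[...,::-1])
    for l in('barrel_mid','seat','wheel_slot','jaw','holder','weight'):
        print(n,l,[(np.round(r['at'],1).tolist(),round(r['p'],2)) for r in finder.tip_of(l,n)])
s=manip.get_state();print({k:np.round(v,3).tolist() for k,v in s.items()})
E
```

```text
pics
scene barrel_mid [([224.2, 330.3], 0.85)]
scene seat [([456.6, 136.3], 0.96), ([414.4, 274.5], 0.76)]
scene wheel_slot [([421.9, 134.0], 0.82), ([356.9, 284.9], 0.71), ([226.4, 333.6], 0.69)]
scene jaw [([405.4, 279.4], 0.52), ([451.0, 135.8], 0.46)]
scene holder [([387.1, 286.0], 0.91)]
scene weight []
top barrel_mid [([414.8, 172.4], 0.75), ([152.6, 271.8], 0.49)]
top seat [([154.5, 396.4], 0.96), ([247.2, 210.7], 0.55)]
top wheel_slot [([195.5, 392.3], 0.81), ([301.3, 198.2], 0.71)]
top jaw [([253.8, 209.7], 0.77), ([159.9, 391.5], 0.65)]
top holder [([172.2, 391.4], 0.71), ([269.9, 208.2], 0.64)]
top weight [([475.9, 230.0], 0.84)]
wrist barrel_mid []
wrist seat [([137.8, 279.9], 0.6)]
wrist wheel_slot [([56.6, 314.8], 0.63)]
wrist jaw [([129.3, 285.4], 0.65)]
wrist holder [([114.7, 287.1], 0.63)]
wrist weight []
{'clock': 1.05, 'qpos': [1.165, 0.276, 1.505, -0.0, 1.361, -0.121], 'qd': [0.002, 0.001, 0.001, -0.0, -0.001, -0.001], 'effort': [0.0, -41.667, -24.611, -0.0, 0.0, -0.0], 'position': [0.162, 0.552, 0.239], 'ee_rot': [0.0, 0.142, 0.99, 0.0], 'contact_force': [-0.525, 0.562, 0.121], 'moment': [0.019, 0.021, -0.012], 'gripper_force': 0.0, 'width': 0.085}
```

View pics/top0.png

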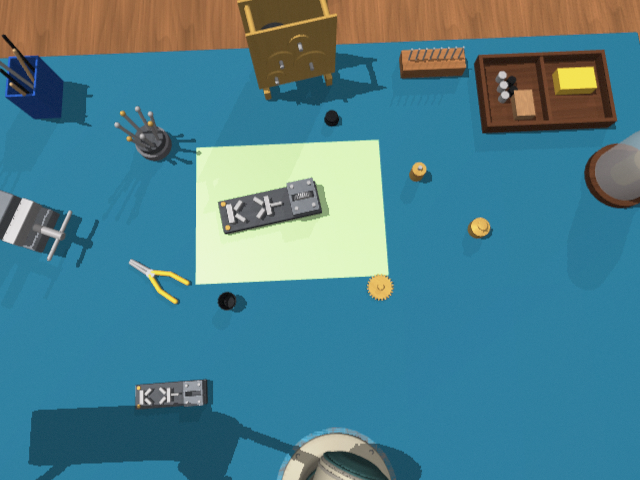

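View pics/scene0.png

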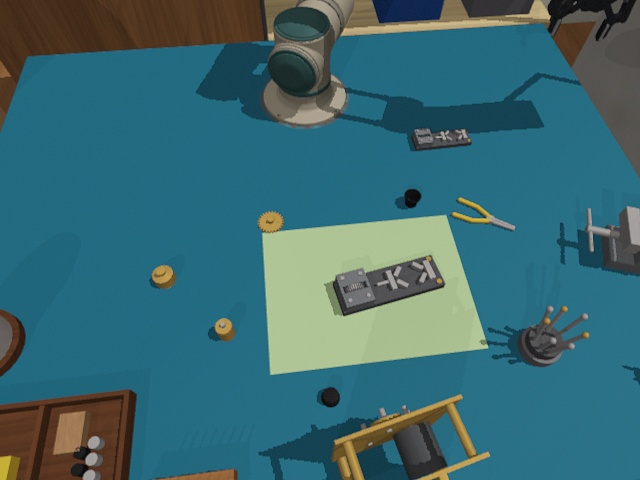

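```bash
python3 - <<'E'
from h import *
for l,a in(('barrel L',(152.6,271.8)),('barrel R',(414.8,172.4)),('weight?',(475.9,230))):
    p=atz('top',a,.02); print(l,p,proj('scene',p))
A=[('seatA',(154.5,396.4),.018),('slotA',(195.5,392.3),.042),('seatB',(247.2,210.7),.018),('slotB',(301.3,198.2),.042)]
for l,a,z in A:
    p=atz('top',a,z); print(l,p,proj('scene',p))
print('tri seatB',tri([('top',(247.2,210.7)),('scene',(414.4,274.5))]),'slotB',tri([('top',(301.3,198.2)),('scene',(356.9,284.9))]),'barrelR',tri([('top',(414.8,172.4)),('scene',(224.2,330.3))]))
E
```

```text
barrel L [0.43477856 0.34909332 0.02      ] [486.08140661 214.78721892]
barrel R [ 0.62183106 -0.20227564  0.02      ] [226.20672534 327.24416178]
weight? [ 0.49069547 -0.3184159   0.02      ] [165.69362683 270.65786268]
seatA [0.1910876  0.34053874 0.018     ] [451.46245229 133.45508043]
slotA [0.19710192 0.25510613 0.042     ] [419.41417016 130.85024299]
seatB [0.55483785 0.15519006 0.018     ] [409.540283  274.5231832]
slotB [0.56959244 0.04027372 0.042     ] [353.7962053  282.02838002]
tri seatB [0.55578467 0.15977687 0.01854562] slotB [0.57231449 0.04336189 0.03443845] barrelR [ 0.62446115 -0.20559952  0.01241938]
```

The picture contains two barrel-like things. At top (419,172) / scene (224,330) there is a tall slim cylinder with a stub. At top (480,228) / scene (163,276) there is a squat wide cylinder with a knob, which is the weight. A detector hit at (152,272) is the pliers. Of the two holders, the larger lies on the green mat at top (270,207) and the small one is at (172,394). I choose the barrel at (419,172) and the holder on the mat, and I'll check the barrel in a close crop.

```bash
cat >> h.py <<'E'
from scipy.spatial.transform import Rotation as Ro
def cur():
    s=manip.get_state(); q=s['ee_rot']; return np.array(s['position']),Ro.from_quat([q[1],q[2],q[3],q[0]])
def down(yaw): # tool y at yaw (deg), z down
    c,s=np.cos(np.radians(yaw)),np.sin(np.radians(yaw))
    return Ro.from_matrix(np.array([[-s,c,0],[c,s,0],[0,0,-1.]]).T.reshape(3,3).T if 0 else np.column_stack([[-s,c,0],[c,s,0],[0,0,-1.]]).reshape(3,3))
def plan(P,yaw,n,g=-1,p0=None,R0=None):
    if p0 is None: p0,R0=cur()
    R1=down(yaw); rv=(R0.inv()*R1).as_rotvec(); d=(np.array(P)-p0)/n
    rows=[]
    for i in range(n):
        R=R0*Ro.from_rotvec(rv*i/n)
        rows.append([round(float(v),2) for v in (*(R.inv().apply(d)*100),*np.degrees(rv/n))]+[g])
    for i in range(0,n,5): print(rows[i:i+5])
E
python3 - <<'E'
from h import *
b=cv2.imread('pics/scene0.png'); c=np.hstack([cv2.resize(b[y-40:y+40,x-40:x+40],(400,400),interpolation=3) for x,y in((224,330),(163,276))])
cv2.imwrite('pics/crop.png',c)
plan([.50,-.02,.27],7.3,15)
f,cx,cy,T=cal('wrist'); p,R=cur(); print(R.inv().apply(-T[:3,:3].T@T[:3,3]-p), R.inv().apply(T[2,:3]))
E
```

```text
[[-3.24, -3.02, -0.2, 0.0, -0.0, 4.43, -1], [-3.46, -2.77, -0.2, 0.0, -0.0, 4.43, -1], [-3.66, -2.49, -0.2, 0.0, -0.0, 4.43, -1], [-3.84, -2.2, -0.2, 0.0, -0.0, 4.43, -1], [-4.0, -1.9, -0.2, 0.0, -0.0, 4.43, -1]]
[[-4.14, -1.58, -0.2, 0.0, -0.0, 4.43, -1], [-4.25, -1.26, -0.2, 0.0, -0.0, 4.43, -1], [-4.33, -0.93, -0.2, 0.0, -0.0, 4.43, -1], [-4.39, -0.59, -0.2, 0.0, -0.0, 4.43, -1], [-4.42, -0.25, -0.2, 0.0, -0.0, 4.43, -1]]
[[-4.43, 0.09, -0.2, 0.0, -0.0, 4.43, -1], [-4.41, 0.43, -0.2, 0.0, -0.0, 4.43, -1], [-4.36, 0.77, -0.2, 0.0, -0.0, 4.43, -1], [-4.29, 1.11, -0.2, 0.0, -0.0, 4.43, -1], [-4.19, 1.43, -0.2, 0.0, -0.0, 4.43, -1]]
[ 0.08055599  0.00083269 -0.13341884] [-3.13385150e-01 -5.69817552e-05  9.49626108e-01]
```

View pics/crop.png

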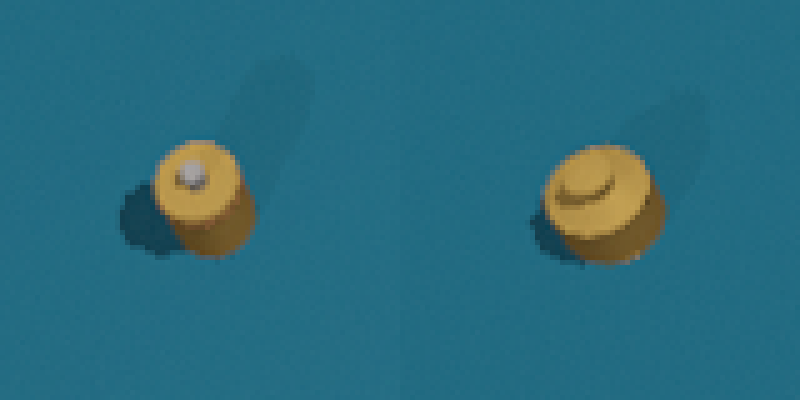

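The left crop, scene (224,330), shows a tall cylinder with a thin grey steel stub, so that is the barrel. The right one is squat with a brass knob, so it is the weight. Next I move over the holder for a close view.

```bash
python3 - <<'E'
from h import *
plan([.56,.09,.27],7.3,15)
E
```

```text
[[-3.41, -2.21, -0.2, 0.0, -0.0, 4.43, -1], [-3.57, -1.94, -0.2, 0.0, -0.0, 4.43, -1], [-3.71, -1.66, -0.2, 0.0, -0.0, 4.43, -1], [-3.83, -1.37, -0.2, 0.0, -0.0, 4.43, -1], [-3.92, -1.07, -0.2, 0.0, -0.0, 4.43, -1]]
[[-3.99, -0.76, -0.2, 0.0, -0.0, 4.43, -1], [-4.04, -0.45, -0.2, 0.0, -0.0, 4.43, -1], [-4.06, -0.14, -0.2, 0.0, -0.0, 4.43, -1], [-4.06, 0.18, -0.2, 0.0, -0.0, 4.43, -1], [-4.04, 0.49, -0.2, 0.0, -0.0, 4.43, -1]]
[[-3.99, 0.8, -0.2, 0.0, -0.0, 4.43, -1], [-3.91, 1.11, -0.2, 0.0, -0.0, 4.43, -1], [-3.82, 1.4, -0.2, 0.0, -0.0, 4.43, -1], [-3.7, 1.69, -0.2, 0.0, -0.0, 4.43, -1], [-3.55, 1.97, -0.2, 0.0, -0.0, 4.43, -1]]
```

servo_tool(increments=[[-3.4,-2.2,-0.2,0,0,4.4,-1],[-3.6,-1.9,-0.2,0,0,4.4,-1],[-3.7,-1.7,-0.2,0,0,4.4,-1],[-3.8,-1.4,-0.2,0,0,4.4,-1],[-3.9,-1.1,-0.2,0,0,4.4,-1]])

```text
clock: 1.55
position: [0.2945, 0.3966, 0.2496]
ee_rot: [0.0, 0.329, 0.944, 0.0]
contact_force: [0.9, 0.3, -0.3]
width: 0.0853
gripper_force: 0.0
```

servo_tool(increments=[[-4.0,-0.8,-0.2,0,0,4.4,-1],[-4.0,-0.4,-0.2,0,0,4.4,-1],[-4.1,-0.1,-0.2,0,0,4.4,-1],[-4.1,0.2,-0.2,0,0,4.4,-1],[-4.0,0.5,-0.2,0,0,4.4,-1]])

```text
clock: 2.05
position: [0.4285, 0.2433, 0.2596]
ee_rot: [0.0, 0.504, 0.864, 0.0]
contact_force: [-0.3, 1.5, 0.3]
width: 0.0857
gripper_force: 0.0
```

servo_tool(increments=[[-4.0,0.8,-0.2,0,0,4.4,-1],[-3.9,1.1,-0.2,0,0,4.4,-1],[-3.8,1.4,-0.2,0,0,4.4,-1],[-3.7,1.7,-0.2,0,0,4.4,-1],[-3.5,2.0,-0.2,0,0,4.4,-1]])

```text
clock: 2.55
position: [0.5621, 0.0907, 0.2695]
ee_rot: [0.0, 0.659, 0.752, 0.0]
contact_force: [0.5, 0.5, -0.2]
width: 0.0857
gripper_force: 0.0
```

servo_tool(increments=[[0,0,0,0,0,0,-1],[0,0,0,0,0,0,-1],[0,0,0,0,0,0,-1],[0,0,0,0,0,0,-1],[0,0,0,0,0,0,-1]])

```text
clock: 3.05
position: [0.5605, 0.0931, 0.2695]
ee_rot: [-0.0, 0.658, 0.753, 0.0]
contact_force: [0.2, 0.9, 0.2]
width: 0.0852
gripper_force: 0.0
```

```bash
python3 - <<'E'
from h import *
print(cur()[0])
im=optics.get_image('wrist'); cv2.imwrite('pics/w1.png',im[...,::-1])
for l,z in(('seat',.018),('wheel_slot',.042),('jaw',.018),('holder',0)):
    for r in finder.tip_of(l,'wrist'): print(l,np.round(r['at'],1),round(r['p'],2),atz('wrist',r['at'],z).round(4))
E
```

```text
[0.5605059  0.09314584 0.26952098]
seat [330.3 125.1] 0.83 [0.5586 0.1591 0.018 ]
wheel_slot [335.9 253.8] 0.68 [0.5808 0.0403 0.042 ]
jaw [330.5 141.4] 0.74 [0.5612 0.144  0.018 ]
holder [329.9 172.5] 0.76 [0.5655 0.1117 0.    ]
```

View pics/w1.png

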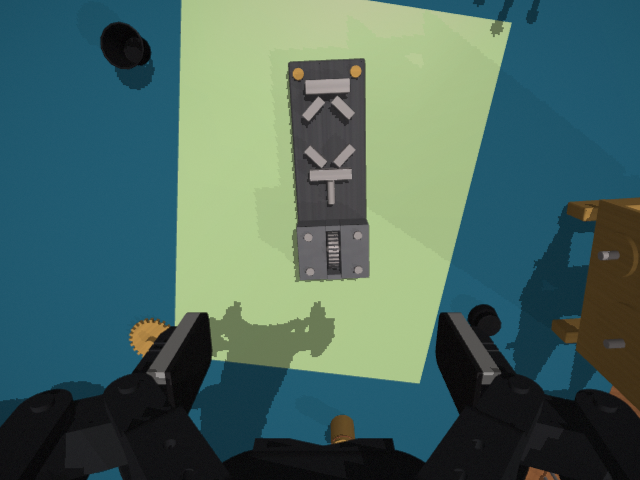

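The wrist picture shows the large holder from above. The nest V is at (328,108), the jaw V at (330,155) and the knurled wheel in its housing at (334,252). The gear is at (150,338).

```bash
python3 - <<'E'
from h import *
px={'farL':(289.5,63,.018),'farR':(365,59,.018),'covFL':(298,227,.042),'covFR':(367.5,225,.042),'covNL':(299,281,.042),'covNR':(370,277,.042),'wheel':(334,252,.045),'nestgap':(328,108,.03),'jawgap':(330,156,.03)}
q={k:atz('wrist',v[:2],v[2])[:2] for k,v in px.items()}
for k in q: print(k,q[k].round(4))
far=(q['farL']+q['farR'])/2; cov=(q['covFL']+q['covFR']+q['covNL']+q['covNR'])/4
d=far-cov; print(far,cov,np.linalg.norm(d),np.degrees(np.arctan2(-d[0],d[1])))
print('seat from far', far-.055*d/np.linalg.norm(d))
print(proj('wrist',[.622,-.204,.02]))
plan([.624,-.205+.0,.20],10,10)
E
```

```text
farL [0.515  0.2069]
farR [0.5818 0.2193]
covFL [0.5409 0.0623]
covFR [0.6066 0.0733]
covNL [0.5484 0.0062]
covNR [0.6183 0.0202]
wheel [0.5785 0.0428]
nestgap [0.5545 0.1735]
jawgap [0.5623 0.1316]
[0.54839652 0.21312726] [0.57855589 0.040518  ] 0.17522426307278943 9.911023915650906
seat from far [0.55786305 0.15894807]
[339.68752371 435.66814456]
[[-3.03, 0.22, 0.69, 0.0, -0.0, -0.23, -1], [-3.03, 0.21, 0.69, 0.0, -0.0, -0.23, -1], [-3.03, 0.2, 0.69, 0.0, -0.0, -0.23, -1], [-3.04, 0.19, 0.69, 0.0, -0.0, -0.23, -1], [-3.04, 0.18, 0.69, 0.0, -0.0, -0.23, -1]]
[[-3.04, 0.16, 0.69, 0.0, -0.0, -0.23, -1], [-3.04, 0.15, 0.69, 0.0, -0.0, -0.23, -1], [-3.04, 0.14, 0.69, 0.0, -0.0, -0.23, -1], [-3.04, 0.13, 0.69, 0.0, -0.0, -0.23, -1], [-3.04, 0.12, 0.69, 0.0, -0.0, -0.23, -1]]
```

servo_tool(increments=[[-3.7,0.1,1.1,0,0,-0.2,-1],[-3.7,0.1,1.1,0,0,-0.2,-1],[-3.7,0.1,1.1,0,0,-0.2,-1],[-3.7,0.1,1.1,0,0,-0.2,-1],[-3.7,0.1,1.1,0,0,-0.2,-1]])

```text
clock: 3.8
position: [0.5923, -0.0916, 0.214]
ee_rot: [0.0, 0.651, 0.759, 0.0]
contact_force: [1.2, 0.2, 0.2]
width: 0.0857
gripper_force: 0.0
```

servo_tool(increments=[[-2.5,0.1,0.7,0,0,-0.2,-1],[-1.5,0.1,0.6,0,0,0,-1],[0,0,0,0,0,0,-1],[0,0,0,0,0,0,-1],[0,0,0,0,0,0,-1]])

```text
clock: 4.3
position: [0.6003, -0.1281, 0.2019]
ee_rot: [0.0, 0.65, 0.76, 0.0]
contact_force: [0.6, -0.6, -0.1]
width: 0.0853
gripper_force: 0.0
```

```bash
python3 - <<'E'
from h import *
print(cur()[0])
im=optics.get_image('wrist'); cv2.imwrite('pics/w2.png',im[...,::-1])
for l,z in(('barrel_mid',.02),('barrel',.0)):
    for r in finder.tip_of(l,'wrist'): print(l,np.round(r['at'],1),round(r['p'],2),atz('wrist',r['at'],z).round(4))
for r in finder.silhouettes('barrel','wrist'): print(r['box'],r['p'])
E
```

```text
[ 0.60027362 -0.12805833  0.20187713]
barrel_mid [338.6 296.5] 0.92 [ 0.6264 -0.2031  0.02  ]
barrel [338.2 285.7] 0.67 [ 0.6266 -0.2021  0.    ]
[338.3, 299.3, 32.2, 48.6] 0.85
```

View pics/w2.png

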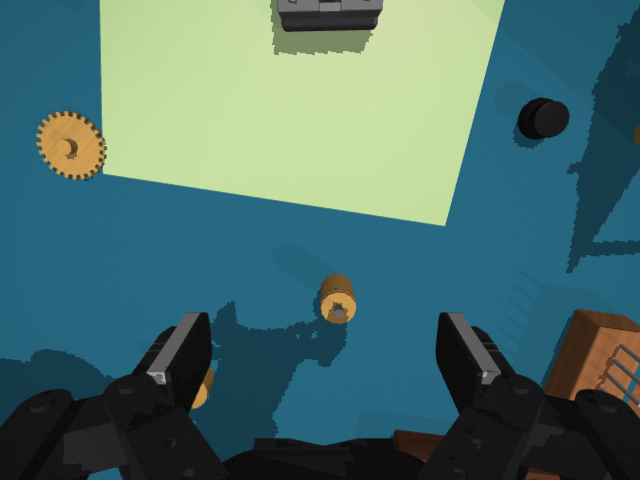

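The barrel stands clear at (338,297), between the open fingers. The weight is at (203,390), well to the side.

```bash
python3 - <<'E'
from h import *
plan([.6265,-.203,.11],10,5)
E
```

```text
[[-1.55, 0.28, 1.84, 0.01, 0.0, -0.21, -1], [-1.55, 0.28, 1.84, 0.01, 0.0, -0.21, -1], [-1.56, 0.27, 1.84, 0.01, 0.0, -0.21, -1], [-1.56, 0.27, 1.84, 0.01, 0.0, -0.21, -1], [-1.56, 0.26, 1.84, 0.01, 0.0, -0.21, -1]]
```

servo_tool(increments=[[-2.5,0.4,1.9,0,0,-0.2,-1],[-2.5,0.4,1.9,0,0,-0.2,-1],[-1.8,0.3,1.8,0,0,-0.2,-1],[-1.0,0.3,1.8,0,0,-0.2,-1],[0,0,1.8,0,0,-0.2,-1]])

```text
clock: 5.0
position: [0.6272, -0.2058, 0.1081]
ee_rot: [0.0, 0.644, 0.765, 0.0]
contact_force: [-0.9, 0.3, -0.6]
width: 0.0853
gripper_force: 0.0
```

servo_tool(increments=[[0,0,1.5,0,0,0,-1],[0,0,1.5,0,0,0,-1],[0,0,1.5,0,0,0,-1],[0,0,0,0,0,0,-1],[0,0,0,0,0,0,-1]])

```text
clock: 5.5
position: [0.6264, -0.2041, 0.0641]
ee_rot: [-0.0, 0.644, 0.765, 0.0]
contact_force: [-0.3, -0.5, 0.7]
width: 0.0854
gripper_force: 0.0
```

```bash
python3 - <<'E'
from h import *
p,R=cur(); print(p,R.inv().apply(np.array([.6265,-.203,.023])-p)*100, np.degrees(np.arctan2(*R.as_matrix()[1::-1,1])))
E
```

```text
[ 0.62644547 -0.20408363  0.06408423] [0.10342019 0.02576061 4.10847276] 9.892276104169976
```

servo_tool(increments=[[0.1,0,1.4,0,0,0,-1],[0,0,1.4,0,0,0,-1],[0,0,1.3,0,0,0,-1],[0,0,0,0,0,0,-1],[0,0,0,0,0,0,0]], squeeze=30)

```text
clock: 6.0
position: [0.6259, -0.2032, 0.0225]
ee_rot: [-0.001, 0.644, 0.765, -0.0]
contact_force: [0.1, -0.5, -0.4]
width: 0.0733
gripper_force: 0.0
```

servo_tool(increments=[[0,0,0,0,0,0,1],[0,0,0,0,0,0,1],[0,0,0,0,0,0,1],[0,0,0,0,0,0,1],[0,0,0,0,0,0,1]], squeeze=30)

```text
clock: 6.5
position: [0.6264, -0.2035, 0.024]
ee_rot: [0.0, 0.644, 0.765, 0.0]
contact_force: [-0.7, 0.0, 4.3]
width: 0.0277
gripper_force: 29.8
```

servo_tool(increments=[[0,0,0,0,0,0,1],[0,0,-1,0,0,0,1],[0,0,-2,0,0,0,1],[0,0,-3,0,0,0,1],[0,0,-2,0,0,0,1]])

```text
clock: 7.0
position: [0.6268, -0.2033, 0.1048]
ee_rot: [0.001, 0.644, 0.765, 0.0]
contact_force: [0.8, -0.0, -1.4]
width: 0.0276
gripper_force: 29.8
```

```bash
python3 - <<'E'
from h import *
im=optics.get_image('wrist'); cv2.imwrite('pics/w3.png',im[...,::-1])
y=np.array([-np.sin(np.radians(10)),np.cos(np.radians(10))]); s=np.array([.558,.159])
t=s-.006*y; print(cur()[0],t)
plan([*t,.12],10,11,1)
E
```

```text
[ 0.62864118 -0.20410155  0.10830718] [0.55904189 0.15309115]
[[3.31, -0.06, -0.12, 0.03, 0.02, -0.01, 1], [3.31, -0.06, -0.12, 0.03, 0.02, -0.01, 1], [3.31, -0.06, -0.12, 0.03, 0.02, -0.01, 1], [3.31, -0.06, -0.12, 0.03, 0.02, -0.01, 1], [3.31, -0.06, -0.11, 0.03, 0.02, -0.01, 1]]
[[3.31, -0.06, -0.11, 0.03, 0.02, -0.01, 1], [3.31, -0.06, -0.11, 0.03, 0.02, -0.01, 1], [3.31, -0.06, -0.11, 0.03, 0.02, -0.01, 1], [3.31, -0.06, -0.11, 0.03, 0.02, -0.01, 1], [3.31, -0.06, -0.11, 0.03, 0.02, -0.01, 1]]
[[3.31, -0.06, -0.11, 0.03, 0.02, -0.01, 1]]
```

View pics/w3.png

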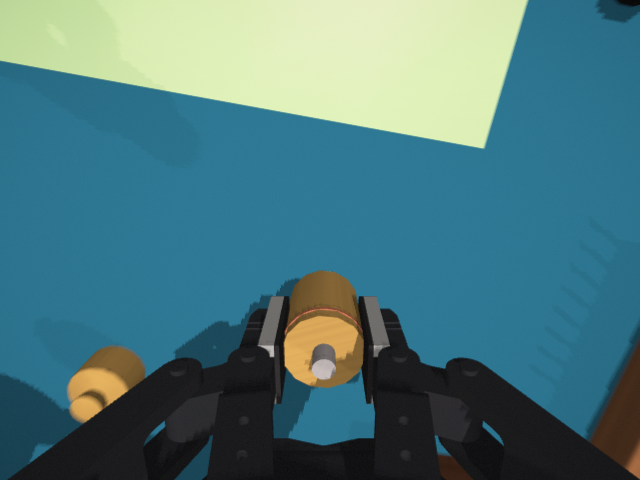

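The barrel is held upright between the pads at (323,330), with its copper band and steel stub visible. I'll carry it over to the holder.

servo_tool(increments=[[2.0,0,-0.3,0,0,0,1],[3.5,0,-0.3,0,0,0,1],[3.7,-0.1,-0.3,0,0,0,1],[3.7,-0.1,-0.3,0,0,0,1],[3.7,-0.1,0,0,0,0,1]])

```text
clock: 7.55
position: [0.5933, -0.0379, 0.1143]
ee_rot: [-0.001, 0.644, 0.765, -0.0]
contact_force: [0.5, -0.3, -1.7]
width: 0.0278
gripper_force: 29.8
```

servo_tool(increments=[[3.7,-0.1,0,0,0,0,1],[3.7,-0.1,0,0,0,0,1],[3.7,-0.1,0,0,0,0,1],[3.7,-0.1,0,0,0,0,1],[2.5,-0.1,0,0,0,0,1]])

```text
clock: 8.05
position: [0.5576, 0.1324, 0.114]
ee_rot: [-0.002, 0.643, 0.766, -0.001]
contact_force: [0.6, 0.2, -1.5]
width: 0.0279
gripper_force: 29.8
```

servo_tool(increments=[[1.5,0,0,0,0,0,1],[0,0,0,0,0,0,1],[0,0,0,0,0,0,1],[0,0,0,0,0,0,1],[0,0,0,0,0,0,1]])

```text
clock: 8.55
position: [0.5579, 0.1429, 0.1152]
ee_rot: [0.0, 0.644, 0.765, -0.0]
contact_force: [-0.5, -0.3, -1.8]
width: 0.028
gripper_force: 29.8
```

```bash
python3 - <<'E'
from h import *
p,R=cur(); print(p)
a=atz('wrist',(323,366),p[2]+.0255); print('stub rel tool (cm)',R.inv().apply(a-p)*100)
im=optics.get_image('wrist'); cv2.imwrite('pics/w4.png',im[...,::-1])
for l,z in(('seat',.018),('wheel_slot',.042),('jaw',.018)):
    for r in finder.tip_of(l,'wrist'): print(l,np.round(r['at'],1),round(r['p'],2),atz('wrist',r['at'],z).round(4))
print('to go',R.inv().apply(np.array([.5590,.1531,.10])-p)*100)
E
```

```text
[0.55794828 0.14292675 0.1151819 ]
stub rel tool (cm) [ 0.18216815  0.03111972 -2.55004847]
seat [323.9 216.8] 0.88 [0.5554 0.1614 0.018 ]
jaw [328.6 410.1] 0.58 [0.5836 0.0197 0.018 ]
to go [0.9850075  0.27674752 1.51792139]
```

View pics/w4.png

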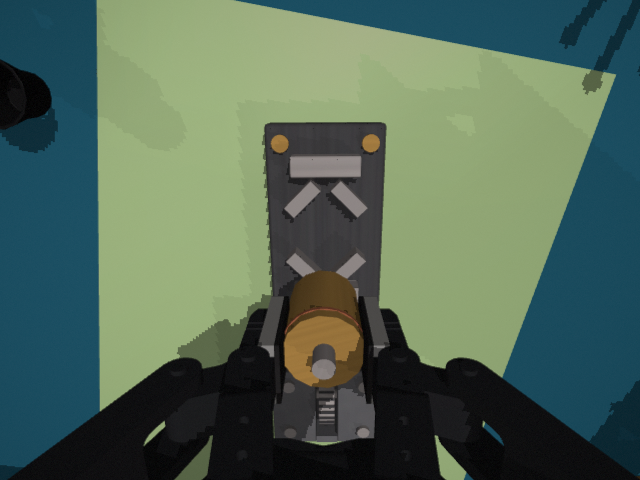

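Same view with the barrel held at (323,330). The nest V arms centre on (325,199), the base's far edge runs from (266,124) to (385,124), and the jaw V is at (325,265).

```bash
python3 - <<'E'
from h import *
a=atz('wrist',(266,124),.018)[:2];b=atz('wrist',(386,124),.018)[:2]
x=b-a; print(a,b,np.linalg.norm(x),np.degrees(np.arctan2(x[1],x[0])))
th=np.radians(10); y=np.array([-np.sin(th),np.cos(th)])
print('seat from far',(a+b)/2-.055*y)
for px in((302,199),(349,199),(325.5,199),(325,265),(285,213),(366,213)): print(px,atz('wrist',px,.03)[:2])
E
```

```text
[0.5138631  0.20949862] [0.58059938 0.22109161] 0.06773572655662781 9.854701787468455
seat from far [0.55678189 0.16113069]
(302, 199) [0.54075178 0.17307664]
(349, 199) [0.56704491 0.17764728]
(325.5, 199) [0.55389884 0.17536205]
(325, 265) [0.56058576 0.13551656]
(285, 213) [0.53239671 0.16329797]
(366, 213) [0.57823322 0.17126702]
```

servo_tool(increments=[[0.5,0.1,0,0,0,0,1],[0.5,0.1,0,0,0,0,1],[0,0,1.5,0,0,0,1],[0,0,1.5,0,0,0,1],[0,0,1.0,0,0,0,1]])

```text
clock: 9.25
position: [0.5574, 0.1548, 0.0744]
ee_rot: [-0.0, 0.643, 0.766, -0.0]
contact_force: [0.0, -0.3, -1.2]
width: 0.0275
gripper_force: 29.8
```

servo_tool(increments=[[0,0,0.8,0,0,0,1],[0,0,0.5,0,0,0,1],[0,0,0,0,0,0,1],[0,0,0,0,0,0,1],[0,0,0,0,0,0,1]])

```text
clock: 9.75
position: [0.5584, 0.1544, 0.0629]
ee_rot: [0.0, 0.644, 0.765, 0.001]
contact_force: [1.1, 0.5, -1.6]
width: 0.0277
gripper_force: 29.8
```

```bash
python3 - <<'E'
from h import *
p,R=cur(); print(p)
im=optics.get_image('wrist'); cv2.imwrite('pics/w5.png',im[...,::-1])
print('to go',R.inv().apply(np.array([.5584,.1531,.043])-p)*100)
E
```

```text
[0.55838229 0.1543644  0.06289437]
to go [-0.12499481 -0.02251363  1.98940222]
```

View pics/w5.png

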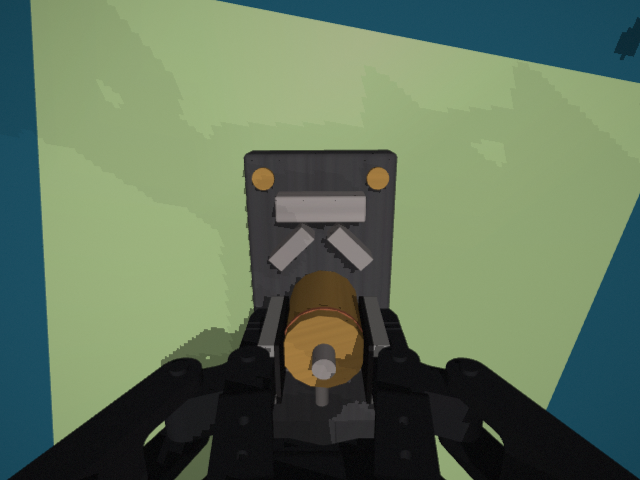

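The barrel is about 20 mm above the stage and laterally centred. The nest arms ahead of it, around (321,248), are clear. I'll do a last geometry check from this nearer view.

```bash
python3 - <<'E'
from h import *
p,R=cur(); print(p)
th=np.radians(10); y=np.array([-np.sin(th),np.cos(th)]);x=np.array([y[1],-y[0]])
a=atz('wrist',(245,152),.018)[:2];b=atz('wrist',(396.5,151),.018)[:2]
s1=(a+b)/2-.055*y
c=atz('wrist',(269,262),.03)[:2];d=atz('wrist',(373,261),.03)[:2]
print(np.linalg.norm(a-b),s1,'nest outer ends',c,d,np.linalg.norm(c-d), 'y from s1',(c-s1)@y,(d-s1)@y)
for q in(p[:2],): print('tcp rel seat x,y',(q-s1)@x,(q-s1)@y)
E
```

```text
[0.55833443 0.15432099 0.06288113]
0.06751452314293539 [0.55637706 0.16193375] nest outer ends [0.53189205 0.16462641] [0.57841346 0.17324027] 0.04731215280911247 y from s1 0.00690353273910691 0.007308172951046025
tcp rel seat x,y 0.0006056949941704357 -0.007836993541930341
```

servo_tool(increments=[[-0.05,0,0.7,0,0,0,1],[-0.05,0,0.7,0,0,0,1],[0,0,0.4,0,0,0,1],[0,0,0,0,0,0,1],[0,0,0,0,0,0,1]])

```text
clock: 10.3
position: [0.558, 0.1533, 0.044]
ee_rot: [-0.0, 0.644, 0.765, -0.0]
contact_force: [-0.4, -0.2, -1.5]
width: 0.0275
gripper_force: 29.8
```

servo_tool(increments=[[0,0,0.05,0,0,0,1],[0,0,0.05,0,0,0,1],[0,0,0.05,0,0,0,1],[0,0,0,0,0,0,1],[0,0,0,0,0,0,1]])

```text
clock: 10.8
position: [0.5581, 0.1533, 0.0429]
ee_rot: [0.0, 0.644, 0.765, 0.0]
contact_force: [0.7, -0.1, -1.6]
width: 0.0278
gripper_force: 29.8
```

servo_tool(increments=[[0,0,0.05,0,0,0,1],[0,0,0.05,0,0,0,1],[0,0,0,0,0,0,1],[0,0,0,0,0,0,1],[0,0,0,0,0,0,1]])

```text
clock: 11.3
position: [0.5581, 0.1533, 0.042]
ee_rot: [0.0, 0.644, 0.765, 0.0]
contact_force: [-0.2, -1.1, 1.1]
width: 0.0277
gripper_force: 30.0
```

servo_tool(increments=[[0,0,0,0,0,0,0],[0,0,0,0,0,0,0],[0,0,0,0,0,0,0],[0,0,0,0,0,0,0],[0,0,0,0,0,0,0]])

```text
clock: 11.8
position: [0.5581, 0.1533, 0.0418]
ee_rot: [-0.0, 0.644, 0.765, 0.0]
contact_force: [-0.3, -0.7, -0.3]
width: 0.0427
gripper_force: 0.0
```

servo_tool(increments=[[0,0,-1,0,0,0,0],[0,0,-2,0,0,0,0],[0,0,-3,0,0,0,0],[0,0,-2,0,0,0,0],[0,0,0,0,0,0,0]])

```text
clock: 12.3
position: [0.5605, 0.1537, 0.1257]
ee_rot: [0.003, 0.644, 0.765, 0.003]
contact_force: [0.9, 0.5, 0.0]
width: 0.0431
gripper_force: 0.0
```

```bash
python3 - <<'E'
from h import *
p,R=cur(); print(p)
im=optics.get_image('wrist'); cv2.imwrite('pics/w6.png',im[...,::-1])
for l,z in(('barrel_mid',.038),('seat',.018)):
    for r in finder.tip_of(l,'wrist'): print(l,np.round(r['at'],1),round(r['p'],2),atz('wrist',r['at'],z).round(4))
seat=np.array([.5568,.1613]);th=np.radians(10); y=np.array([-np.sin(th),np.cos(th)])
w=seat-.122*y; print('wheel',w)
plan([*(w-.008*y),.115],10,5,1)
E
```

```text
[0.56052119 0.15369042 0.12570676]
barrel_mid [320.  251.6] 0.68 [0.5565 0.1537 0.038 ]
seat [315.9 225.7] 0.72 [0.5512 0.1632 0.018 ]
wheel [0.57798508 0.04115345]
[[-2.44, 0.02, 0.13, -0.01, -0.0, -0.02, 1], [-2.44, 0.02, 0.13, -0.01, -0.0, -0.02, 1], [-2.44, 0.02, 0.13, -0.01, -0.0, -0.02, 1], [-2.44, 0.02, 0.13, -0.01, -0.0, -0.02, 1], [-2.44, 0.02, 0.13, -0.01, -0.0, -0.02, 1]]
```

View pics/w6.png

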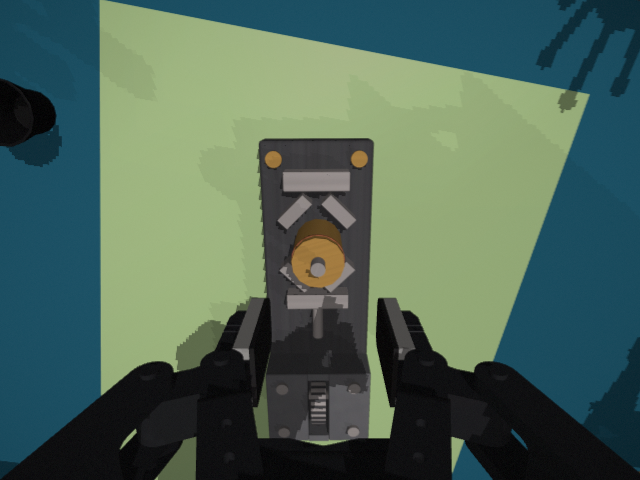

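The barrel stands upright and free at (318,262), between the jaw V at (318,280) and the nest V at (317,212). The wheel crown is at (319,405). Now to the wheel with closed fingers.

servo_tool(increments=[[-2.4,0,0,0,0,0,0.5],[-2.4,0,0,0,0,0,1],[-2.4,0,0,0,0,0,1],[-2.4,0,0,0,0,0,1],[-2.4,0,0,0,0,0,1]], squeeze=40)

```text
clock: 12.95
position: [0.5776, 0.0342, 0.1202]
ee_rot: [-0.001, 0.644, 0.765, -0.001]
contact_force: [-0.2, -0.1, -0.2]
width: 0.0004
gripper_force: 0.0
```

servo_tool(increments=[[-0.1,0,1.5,0,0,0,1],[0,0,1.5,0,0,0,1],[0,0,1.5,0,0,0,1],[0,0,0.5,0,0,0,1],[0,0,0,0,0,0,1]])

```text
clock: 13.45
position: [0.5775, 0.0342, 0.0701]
ee_rot: [-0.002, 0.644, 0.765, -0.001]
contact_force: [0.1, 0.4, -0.4]
width: 0.0001
gripper_force: 0.0
```

```bash
cat >> h.py <<'E'
SEAT=np.array([.5568,.1613]);Y=np.array([-np.sin(np.radians(10)),np.cos(np.radians(10))]);X=np.array([Y[1],-Y[0]])
def rel():
    p=cur()[0]; d=p[:2]-(SEAT-.122*Y); return np.round([d@X*1000,d@Y*1000,p[2]*1000],1)
E
python3 - <<'E'
from h import *
print(rel()); s=manip.get_state(); print(s['width'],s['contact_force'])
im=optics.get_image('wrist')[230:480,150:490]; cv2.imwrite('pics/w7.png',cv2.resize(im,None,fx=2,fy=2)[...,::-1])
E
```

```text
[-1.7 -6.8 70.1]
7.502302359894604e-05 [ 0.13692606  0.42557636 -0.44835781]
```

View pics/w7.png

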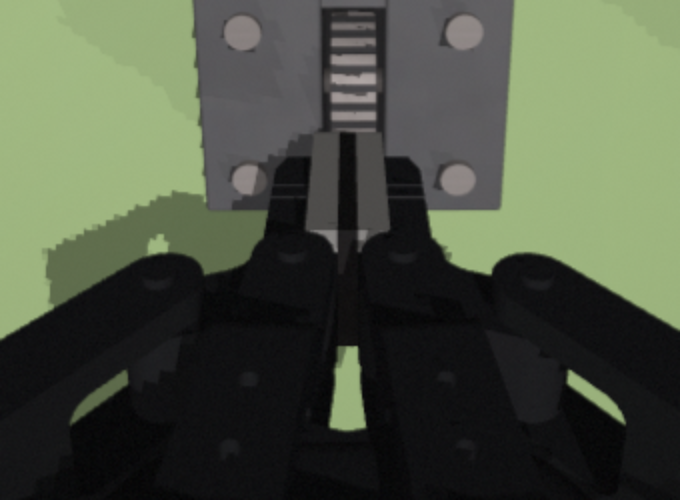

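The closed tip is at crop (347,180), just -y of the crown centre and lined up with the slot. I'll feel for the crown height.

servo_tool(increments=[[0,0.15,0.4,0,0,0,1],[0,0,0.4,0,0,0,1],[0,0,0,0,0,0,1],[0,0,0,0,0,0,1],[0,0,0,0,0,0,1]])

```text
clock: 14.0
position: [0.5804, 0.0344, 0.064]
ee_rot: [0.0, 0.644, 0.765, 0.0]
contact_force: [-0.7, -0.8, -0.0]
width: -0.0
gripper_force: 0.0
```

servo_tool(increments=[[0,0,0.05,0,0,0,1],[0,0,0.05,0,0,0,1],[0,0,0,0,0,0,1],[0,0,0,0,0,0,1],[0,0,0,0,0,0,1]])

```text
clock: 14.5
position: [0.5803, 0.0344, 0.0628]
ee_rot: [0.0, 0.644, 0.765, 0.0]
contact_force: [-0.3, 0.0, -0.5]
width: -0.0002
gripper_force: 0.0
```

servo_tool(increments=[[0,0,0.1,0,0,0,1],[0,0,0.05,0,0,0,1],[0,0,0,0,0,0,1],[0,0,0,0,0,0,1],[0,0,0,0,0,0,1]])

```text
clock: 15.0
position: [0.5803, 0.0344, 0.0613]
ee_rot: [-0.0, 0.644, 0.765, 0.0]
contact_force: [0.3, -0.1, -0.1]
width: 0.0
gripper_force: 0.0
```

servo_tool(increments=[[0,0,0.05,0,0,0,1],[0,0,0.05,0,0,0,1],[0,0,0,0,0,0,1],[0,0,0,0,0,0,1],[0,0,0,0,0,0,1]])

```text
clock: 15.5
position: [0.5803, 0.0344, 0.0603]
ee_rot: [-0.0, 0.644, 0.765, 0.0]
contact_force: [0.6, -0.3, 0.7]
width: 0.0001
gripper_force: 0.0
```

servo_tool(increments=[[0,0,0.05,0,0,0,1],[0,0,0.05,0,0,0,1],[0,0,0,0,0,0,1],[0,0,0,0,0,0,1],[0,0,0,0,0,0,1]])

```text
clock: 16.0
position: [0.5803, 0.0344, 0.0593]
ee_rot: [-0.0, 0.644, 0.765, 0.0]
contact_force: [-0.3, -0.2, -0.2]
width: 0.0001
gripper_force: 0.0
```

servo_tool(increments=[[0,0,0.05,0,0,0,1],[0,0,0.05,0,0,0,1],[0,0,0,0,0,0,1],[0,0,0,0,0,0,1],[0,0,0,0,0,0,1]])

```text
clock: 16.5
position: [0.5803, 0.0343, 0.0583]
ee_rot: [0.0, 0.644, 0.765, 0.0]
contact_force: [-0.5, -0.0, -0.1]
width: 0.0001
gripper_force: 0.0
```

servo_tool(increments=[[0,0,0.05,0,0,0,1],[0,0,0.05,0,0,0,1],[0,0,0,0,0,0,1],[0,0,0,0,0,0,1],[0,0,0,0,0,0,1]])

```text
clock: 17.0
position: [0.5803, 0.0343, 0.0573]
ee_rot: [0.0, 0.644, 0.765, 0.0]
contact_force: [-1.0, -0.6, 0.1]
width: -0.0001
gripper_force: 0.0
```

servo_tool(increments=[[0,0,0.05,0,0,0,1],[0,0,0.05,0,0,0,1],[0,0,0,0,0,0,1],[0,0,0,0,0,0,1],[0,0,0,0,0,0,1]])

```text
clock: 17.5
position: [0.5803, 0.0344, 0.0563]
ee_rot: [-0.0, 0.644, 0.765, 0.0]
contact_force: [-0.3, -0.7, -0.3]
width: -0.0005
gripper_force: 0.0
```

servo_tool(increments=[[0,0,0.05,0,0,0,1],[0,0,0.05,0,0,0,1],[0,0,0,0,0,0,1],[0,0,0,0,0,0,1],[0,0,0,0,0,0,1]])

```text
clock: 18.0
position: [0.5803, 0.0343, 0.0561]
ee_rot: [0.0, 0.644, 0.765, 0.0]
contact_force: [-1.6, 0.1, 4.9]
width: -0.0001
gripper_force: 2.8
```

servo_tool(increments=[[0.2,0,0,0,0,0,1],[0.3,0,0,0,0,0,1],[0.3,0,0,0,0,0,1],[0.3,0,0,0,0,0,1],[0.3,0,0,0,0,0,1]])

```text
clock: 18.5
position: [0.578, 0.0475, 0.0561]
ee_rot: [0.001, 0.643, 0.766, -0.0]
contact_force: [-1.3, -2.4, 4.6]
width: -0.0002
gripper_force: 2.5
```

```bash
python3 - <<'E'
from h import *
print(rel(),manip.get_state()['contact_force'])
im=optics.get_image('wrist'); cv2.imwrite('pics/w8.png',im[...,::-1])
for l in('jaw','barrel_mid','seat'):
    for r in finder.tip_of(l,'wrist'): print(l,np.round(r['at'],1),round(r['p'],2),atz('wrist',r['at'],.038 if l=='barrel_mid' else .018).round(4))
E
```

```text
[ 1.1  6.3 56.1] [-1.27488277 -2.43472446  4.60655089]
barrel_mid [319.   26.3] 0.59 [0.5582 0.1541 0.038 ]
```

The crown is being driven: about 4.6 N press and 2.7 N drag. I'll lift, go back and repeat.

servo_tool(increments=[[0,0,-0.5,0,0,0,1],[-0.5,0,0,0,0,0,1],[-0.6,0,0,0,0,0,1],[-0.5,0,0,0,0,0,1],[0,0,0,0,0,0,1]])

```text
clock: 19.2
position: [0.5808, 0.0315, 0.0601]
ee_rot: [-0.0, 0.644, 0.765, -0.0]
contact_force: [0.2, 0.2, 0.1]
width: -0.0
gripper_force: 0.0
```

servo_tool(increments=[[0,0,0.25,0,0,0,1],[0,0,0.15,0,0,0,1],[0,0,0.1,0,0,0,1],[0,0,0,0,0,0,1],[0,0,0,0,0,0,1]])

```text
clock: 19.7
position: [0.5806, 0.0324, 0.056]
ee_rot: [0.0, 0.643, 0.766, -0.0]
contact_force: [-1.7, -0.9, 4.9]
width: 0.0001
gripper_force: 2.8
```

servo_tool(increments=[[0.2,0,0,0,0,0,1],[0.3,0,0,0,0,0,1],[0.4,0,0,0,0,0,1],[0.4,0,0,0,0,0,1],[0.4,0,0,0,0,0,1]])

```text
clock: 20.2
position: [0.5777, 0.0486, 0.056]
ee_rot: [0.001, 0.643, 0.766, -0.0]
contact_force: [-2.0, -2.6, 4.3]
width: -0.0001
gripper_force: 2.3
```

```bash
python3 - <<'E'
from h import *
print(rel(),manip.get_state()['contact_force'])
E
```

```text
[ 1.   7.4 56. ] [-2.0002501  -2.57019435  4.25865046]
```

servo_tool(increments=[[0,0,-0.5,0,0,0,1],[-0.5,0,0,0,0,0,1],[-0.6,0,0,0,0,0,1],[-0.6,0,0,0,0,0,1],[0,0,0,0,0,0,1]])

```text
clock: 20.7
position: [0.5809, 0.0313, 0.0601]
ee_rot: [0.0, 0.644, 0.765, -0.0]
contact_force: [-0.1, -0.5, 0.3]
width: 0.0
gripper_force: 0.0
```

servo_tool(increments=[[0,0,0.25,0,0,0,1],[0,0,0.15,0,0,0,1],[0,0,0.12,0,0,0,1],[0,0,0,0,0,0,1],[0,0,0,0,0,0,1]])

```text
clock: 21.2
position: [0.5806, 0.0323, 0.056]
ee_rot: [0.0, 0.643, 0.766, -0.0]
contact_force: [-2.0, -1.1, 6.7]
width: 0.0
gripper_force: 3.3
```

servo_tool(increments=[[0.2,0,0,0,0,0,1],[0.3,0,0,0,0,0,1],[0.4,0,0,0,0,0,1],[0.4,0,0,0,0,0,1],[0.4,0,0,0,0,0,1]])

```text
clock: 21.7
position: [0.5777, 0.0486, 0.056]
ee_rot: [0.001, 0.643, 0.766, -0.0]
contact_force: [-1.4, -2.3, 5.2]
width: -0.0001
gripper_force: 2.7
```

```bash
python3 - <<'E'
from h import *
print(rel(),manip.get_state()['contact_force'])
im=optics.get_image('wrist'); cv2.imwrite('pics/w9.png',im[...,::-1])
for r in finder.tip_of('barrel_mid','wrist')+finder.tip_of('barrel_mid','top'): print(np.round(r['at'],1),round(r['p'],2))
E
```

```text
[ 1.   7.4 56. ] [-1.35077294 -2.31905024  5.22027621]
[319.3  13.8] 0.76
[414.8 172.4] 0.75
[152.6 271.8] 0.49
```

servo_tool(increments=[[0,0,-0.5,0,0,0,1],[-0.5,0,0,0,0,0,1],[-0.6,0,0,0,0,0,1],[-0.6,0,0,0,0,0,1],[0,0,0,0,0,0,1]])

```text
clock: 22.35
position: [0.5808, 0.0313, 0.0598]
ee_rot: [-0.0, 0.644, 0.765, -0.0]
contact_force: [0.5, 0.2, -0.7]
width: -0.0004
gripper_force: 0.0
```

servo_tool(increments=[[0,0,0.25,0,0,0,1],[0,0,0.15,0,0,0,1],[0,0,0.11,0,0,0,1],[0,0,0,0,0,0,1],[0,0,0,0,0,0,1]])

```text
clock: 22.85
position: [0.5806, 0.0323, 0.056]
ee_rot: [0.0, 0.643, 0.766, -0.0]
contact_force: [-1.9, -1.2, 7.1]
width: 0.0001
gripper_force: 3.5
```

servo_tool(increments=[[0.2,0,0,0,0,0,1],[0.3,0,0,0,0,0,1],[0.4,0,0,0,0,0,1],[0.4,0,0,0,0,0,1],[0.4,0,0,0,0,0,1]])

```text
clock: 23.35
position: [0.5785, 0.048, 0.0561]
ee_rot: [0.002, 0.643, 0.766, -0.0]
contact_force: [0.7, -4.1, 5.3]
width: 0.0002
gripper_force: 2.3
```

```bash
python3 - <<'E'
from h import *
print(rel(),manip.get_state()['contact_force'])
im=optics.get_image('wrist'); cv2.imwrite('pics/w10.png',im[...,::-1])
for r in finder.tip_of('barrel_mid','wrist'): print(np.round(r['at'],1),round(r['p'],2))
E
```

```text
[ 1.7  6.7 56.1] [ 0.74873861 -4.07105135  5.29852055]
```

Drag has risen to about 4.1 N, so the wheel is stiffening. One more short, slightly firmer stroke.

servo_tool(increments=[[0,0,-0.5,0,0,0,1],[-0.5,0,0,0,0,0,1],[-0.6,0,0,0,0,0,1],[-0.6,0,0,0,0,0,1],[0,0,0,0,0,0,1]])

```text
clock: 23.95
position: [0.5808, 0.0314, 0.0597]
ee_rot: [-0.0, 0.644, 0.765, -0.0]
contact_force: [1.5, 1.2, 0.4]
width: 0.0
gripper_force: 0.0
```

servo_tool(increments=[[0,0,0.25,0,0,0,1],[0,0,0.15,0,0,0,1],[0,0,0.12,0,0,0,1],[0,0,0,0,0,0,1],[0,0,0,0,0,0,1]])

```text
clock: 24.45
position: [0.5806, 0.0322, 0.0559]
ee_rot: [0.0, 0.643, 0.766, -0.0]
contact_force: [-1.7, -1.8, 8.4]
width: 0.0
gripper_force: 4.0
```

servo_tool(increments=[[0.2,0,0,0,0,0,1],[0.2,0,0,0,0,0,1],[0.2,0,0,0,0,0,1],[0.2,0,0,0,0,0,1],[0.2,0,0,0,0,0,1]])

```text
clock: 24.95
position: [0.5805, 0.0409, 0.0561]
ee_rot: [0.002, 0.643, 0.766, 0.0]
contact_force: [0.8, -4.3, 7.1]
width: 0.0
gripper_force: 3.0
```

servo_tool(increments=[[0.2,0,0,0,0,0,1],[0.2,0,0,0,0,0,1],[0,0,0,0,0,0,1],[0,0,0,0,0,0,1],[0,0,0,0,0,0,1]])

```text
clock: 25.45
position: [0.5799, 0.0452, 0.0561]
ee_rot: [0.002, 0.643, 0.766, 0.0]
contact_force: [0.9, -3.3, 6.3]
width: -0.0001
gripper_force: 3.0
```

```bash
python3 - <<'E'
from h import *
print(rel(),manip.get_state()['contact_force'])
E
```

```text
[ 2.6  3.6 56.1] [ 0.93993159 -3.31226935  6.28188525]
```

The fingertip now slips (drag is saturated), so the wheel is stalled. I'll lift off and look.

servo_tool(increments=[[0,0,-0.5,0,0,0,1],[0,0,-1.5,0,0,0,1],[0,0,-3,0,0,0,1],[0,0,-4,0,0,0,1],[2,0,-3,0,0,0,1]])

```text
clock: 25.95
position: [0.5755, 0.0648, 0.1767]
ee_rot: [0.001, 0.644, 0.765, 0.0]
contact_force: [0.5, 1.3, 0.3]
width: 0.0003
gripper_force: 0.0
```

servo_tool(increments=[[3,0,-1,0,0,0,1],[3,0,0,0,0,0,1],[1,0,0,0,0,0,1],[0,0,0,0,0,0,1],[0,0,0,0,0,0,1]])

```text
clock: 26.45
position: [0.5625, 0.1343, 0.1842]
ee_rot: [-0.0, 0.643, 0.766, -0.001]
contact_force: [0.5, -0.5, -0.3]
width: 0.0004
gripper_force: 0.0
```

```bash
python3 - <<'E'
from h import *
print(cur()[0])
im=optics.get_image('wrist'); c=im[60:340,140:500]; cv2.imwrite('pics/w11.png',cv2.resize(c,None,fx=2,fy=2)[...,::-1])
for l,z in(('barrel_mid',.038),('barrel',.018),('jaw',.018)):
    for r in finder.tip_of(l,'wrist'): print(l,np.round(r['at'],1),round(r['p'],2),atz('wrist',r['at'],z).round(4))
E
```

```text
[0.56253517 0.13427005 0.18423065]
barrel_mid [321.5 182.8] 0.76 [0.5565 0.1633 0.038 ]
barrel [321.  178.3] 0.7 [0.5562 0.163  0.018 ]
```

View pics/w11.png

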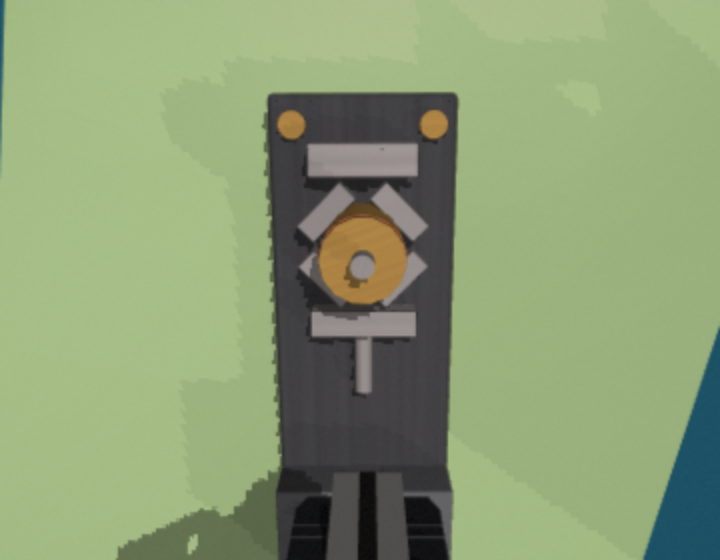

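The crop shows the barrel upright at (363,262). It is seated in the nest V at (363,212), with the jaw V at (363,280) closed against it, and the gripper is clear of everything. Handing in.

```bash
python3 -c "
from rig import manip
print(manip.sign_off())"
```

```text
the job is handed in; nothing more can be done
None
```

The barrel is upright in the V nest and the jaw is closed on it. The wheel was rolled until it stalled, pressing at most about 8.4 N by the readings. I let go of everything and handed the job in; no verdict came back, and I judged the seating by camera and the clamping by the stall.

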